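# Seat the drinker tank mouth down

### The arm

A 6-joint arm with a two-finger parallel gripper is mounted at the origin on a cart in front of the work surface, level with it; the furniture and walls round the work are solid. World frame = base frame: x ahead of the robot, y to its left, z up, the work surface at z = 0. Lengths are in m, angles in rad, forces in N, time in s.
With the tool pointing down it reaches from about 0.25 to 0.775 m from the base axis. Payload 4 kg.
Tool frame: the origin (TCP) lies where the fingers leave the gripper's body, on its centre line; the fingertips stand 97 mm ahead of it and the grasp point (between the pads) lies 78 mm ahead of it; z points along the fingers, y is the line along which they close (so a half turn about z gives the same grasp; the last joint's range is limited). The gripper opens to 94 mm and grips with 3 to 60 N. Pads are 16 mm wide; open, the fingers measure 119 mm over their backs; the gripper's body (75 mm by 177 mm) begins 78 mm behind the grasp point.
Start: joints at [-1.437, 0.087, 1.371, -0, 1.684, -0.103], TCP at [0.129, -0.535, 0.303] pointing down, gripper open.
Joint ranges: [-3.1, 3.1], [-0.76, 2.03], [0.27, 2.55], [-1.08, 4.22], [0.17, 2.65], [-2.57, 2.57]. Speed limits (rad/s): [2.79, 2.79, 3.14, 3.14, 3.14, 3.14].

### API

Orientations are given as [roll, pitch, yaw] about the fixed x, y, z axes, in that order (R = Rz(yaw) Ry(pitch) Rx(roll)).
In Python, from bench import robot, eyes gives the robot as it stands. The module is installed in compiled form; this text tells all that it offers.
- The arm moves only by the tool carry_out, never from a script. Its argument "deltas" is a list of rows, each an object of numbers: "dx", "dy", "dz": the shift along the tool's x, y, z each as a share of 0.02 m, from -1 to 1; "wx", "wy", "wz": the turn, a rotation vector about the tool's x, y, z each as a share of 0.12 rad, from -1 to 1; "gripper": the closure in counts, from 0 (fully open) to 255 (shut). In form: [{"dx": .., "dy": .., "dz": .., "wx": .., "wy": .., "wz": .., "gripper": ..}, ...]. A call has 1 to 20 rows; each row shifts and turns the commanded pose from where the row before left it, along the tool's axes as they then stand; what a row does not reach is not made up. A row lasts 1/12 s, in which the tool goes at most 41.7 mm and 7.16 degrees, less where a joint would pass 70% of its speed; a pose out of reach is approached as far as the arm can. A call with a number of a shift or a turn outside -1 to 1 is refused whole. A call with a gripper value outside its range is refused whole. The fingers move at their own pace and stop on an object; the grip force is fixed at half the most. Time passes only in rows, so rows that do not move let the fingers close. It gives the time, the measured TCP pose, the force, the opening and the grip force at its end, in the units of the state.
- robot.get_obs(): the state, without advancing time (a new reading comes with each control period).
- eyes.snapshot(name): name is "side" or "top"; returns the picture (384x512x3 uint8, red, green, blue); there is no depth.
- eyes.get_calibration(name): a dict with "fovy" (degrees; the focal length in pixels is half the picture's height over the tangent of half this angle, whatever the lens; pixels are square), "cx", "cy" (the principal point, pixels), "k1" (the pictures are not rectified: a ray, as slopes to the right and down, at radius r is drawn at 1 + k1 r^2 times it, then the intrinsics apply), "R" (3x3) and "t" (3): a world point X has camera coordinates R X + t. Camera axes: x right, y down, z forward; pixel columns grow to the right and rows downward; lengths in m; the calibration is good to about 2 mm. A picture is of the moment at which its call begins. get_calibration takes no time and is no camera call.
- robot.close_job(): hands the job in; it is judged then, once.
The state is a dict: "time": time; "joint_positions": joint angles; "qvel": joint speeds; "joint_torque": joint torques, N m; "tool_pos": TCP position; "ee_rot": TCP orientation; "wrist_force": force on the tool from outside, world axes, zero at the start; "wrist_torque": the same for the moment, N m; "width": finger opening in m; "finger_force": force on a finger pad.
Only numpy, scipy, OpenCV 4.12 (cv2) and the standard library are available. Lean on these libraries where they do the work, as an engineer would, in place of code of your own. Each camera call takes 0.05 s, during which the arm holds its last target. There are 200 camera calls.

### The job

Put the chick drinker together: take the grey tank that stands mouth down (closed end up) and lower it, still mouth down, into the ring of lugs in the middle of the round drinker base, so that it stands flat on the dish floor. Do not drop it in, and leave the mouth-up tank and the glass jar standing where they are.

Things in the scene. Friction and masses are not known exactly. Their poses are not given: they have to be found in the camera images.
- tank_a_mid (a point): The tank to use: a grey plastic beaker standing MOUTH DOWN on the table, closed flat end up. 70 mm tall, round straight wall 52 mm in diameter (3 mm thick), with a 56 mm bead on the lowest 6 mm, at the mouth; 0.08 kg, loose. The point is its centre, half-way up (35 mm above its underside); z is up along its axis, towards the closed end. The two tanks trade places between runs.
- tank_b_mid (a point): The other tank, the same beaker but standing MOUTH UP (open, hollow seen from above, bead at the top); leave it where it is. The point is its centre, half-way up (35 mm above its underside); z is up along its axis, towards the mouth.
- seat (a point): Middle of the dish floor of the drinker base, 5 mm above the table: a grey round dish, 144 mm in diameter, rim 18 mm above the table, fixed to the table. Six lugs round the middle, tops 16 mm above the table, leave a round seat 74 mm across in which the tank's 56 mm mouth stands with 9 mm to spare all round. z is up.
- glass_jar: Open clear glass jar, 62 mm in diameter, 60 mm tall, standing upright on the table between the tanks and the drinker base; a bystander to leave standing. Origin at the centre of its underside, z up. Behind the work stands a closed brooder cabinet, 0.5 m tall, its front from about x 0.60, y 0.19 to x 0.77, y -0.34: carry the tank across on the robot's side (near x 0.48, y 0.10), high enough to clear the jar.
Mind the look-alikes: they are no part of the job. There is more than one size of the part that bears seat; the job needs the larger.

How it is judged:
By the outcome, as a careful person would: the job done as asked, in the order asked, and still so for the second after the job is handed in, with the robot touching nothing.
It also fails if it takes over 29 s, if anything falls off the work surface, if the arm or the gripper's body presses on something with over 40 N, if the wrist force passes 120 N, or if a joint passes its speed limit or range.

## Working session

There is one attempt and no reset: what is moved stays moved. The work goes in short steps, Python scripts to look and compute and a tool call to move; the robot and the scene stay as the last step left them, time stands still between calls to the robot, and variables do not carry over. Pictures are saved under pics/ and viewed, at most 10 in all, crops included, and the job is handed in when it is done.

Besides the shell and the picture viewer there is one more tool, called after ">>>" as name(argument=value, ...), one argument or row to a line, values as JSON. carry_out: Moves the arm, as the interface text tells. Shift numbers are shares of 0.02 m and turn numbers shares of 0.12 rad, none past 1 either way. Its arguments: {"type":"object","properties":{"deltas":{"type":"array","items":{"type":"object","properties":{"dx":{"type":"number"},"dy":{"type":"number"},"dz":{"type":"number"},"wx":{"type":"number"},"wy":{"type":"number"},"wz":{"type":"number"},"gripper":{"type":"number"}}}}},"required":["deltas"]}

```bash
mkdir -p pics
cat > h.py <<'E'
import numpy as np, cv2
from bench import robot, eyes
def K(n):
    c=eyes.get_calibration(n); f=192/np.tan(np.radians(c['fovy'])/2)
    return c,f
def proj(n,X):
    c,f=K(n); p=np.array(c['R'])@np.array(X,float)+np.array(c['t']); s=p[:2]/p[2]
    s=s*(1+c['k1']*(s@s)); return np.array([c['cx'],c['cy']])+f*s
def ray(n,u,v):
    c,f=K(n); d=np.array([(u-c['cx'])/f,(v-c['cy'])/f]); s=d.copy()
    for _ in range(30): s=d/(1+c['k1']*(s@s))
    R=np.array(c['R']); return -R.T@np.array(c['t']), R.T@np.array([s[0],s[1],1])
def plane(n,u,v,z):
    o,d=ray(n,u,v); return o+d*(z-o[2])/d[2]
def tri(u1,v1,u2,v2):  # side, top
    o1,d1=ray('side',u1,v1);o2,d2=ray('top',u2,v2)
    s=np.linalg.lstsq(np.c_[d1,-d2],o2-o1,rcond=None)[0]
    a=o1+s[0]*d1;b=o2+s[1]*d2; return (a+b)/2,np.linalg.norm(a-b)
def snap(n,f):
    im=eyes.snapshot(n); cv2.imwrite('pics/'+f,im[:,:,::-1]); return im
E
python3 - <<'E'
from h import *
a=snap('side','s0.png');b=snap('top','t0.png')
for n in('side','top'):
    c,f=K(n); print(n,f,c['k1'],-np.array(c['R']).T@np.array(c['t']),np.round(c['R'],2).tolist())
o=robot.get_obs();print(o['time'],o['tool_pos'],o['ee_rot'],o['width'])
E
```

```text
side 352.4068064114744 0.0155145120759122 [0.69169613 1.0604921  0.70071839] [[-0.99, 0.15, 0.02], [0.07, 0.58, -0.81], [-0.13, -0.8, -0.59]]
top 437.6361559698845 -0.05934024985253363 [0.28342458 0.17530217 1.20166421] [[0.01, -1.0, -0.0], [-0.98, -0.01, -0.22], [0.21, 0.0, -0.98]]
0.1 [ 0.12896039 -0.53436268  0.3016353 ] [-3.13964904e+00 -2.14681564e-04  2.36730491e-01] 0.094286431803111
```

View pics/s0.png

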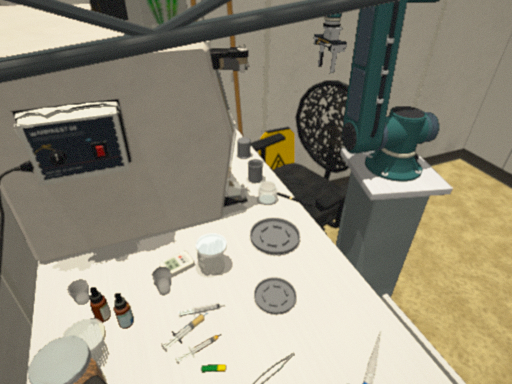

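View pics/t0.png

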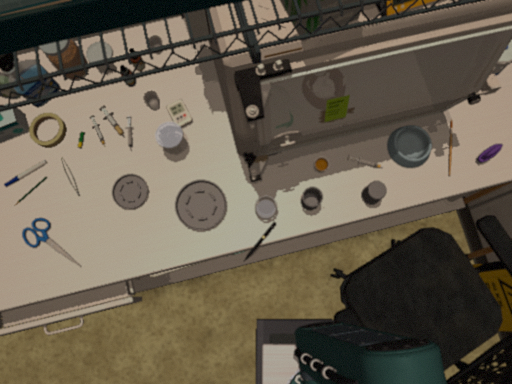

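Top view: drinker bases at (201,205), large, and (130,192), small. The glass jar is at (265,208), with the tanks at (312,200) and (375,192). In the side view the tanks are at (256,171) and (244,148), the jar at (268,192) and the large base at (275,236).

Look-alikes: the tanks at (312,200), which seems hollow, and (375,192), which seems closed; the bases at (201,205) and (130,192). Next I check the tank choice in a crop.

Run:
```python
from h import *
a=cv2.imread('pics/s0.png');b=cv2.imread('pics/t0.png')
c1=cv2.resize(b[160:235,240:400],(800,375),interpolation=3)
c2=cv2.resize(a[130:210,220:300],(225,225),interpolation=3)
c=np.zeros((600,800,3),np.uint8);c[:375]=c1;c[375:,:225]=c2
c3=cv2.resize(a[210:260,245:305],(270,225),interpolation=3);c[375:,230:500]=c3
c4=cv2.resize(b[175:235,170:230],(225,225),interpolation=3);c[375:,520:745]=c4
cv2.imwrite('pics/c0.png',c)
for p in[(201,205),(130,192),(265,208),(312,200),(375,192)]:print(p,plane('top',*p,.01),plane('top',*p,.07))
for z in(0,.07):print(z,plane('side',256,171,z),plane('side',244,148,z))
```

```text
(201, 205) [0.5176729  0.33380622 0.01      ] [0.50587856 0.32582558 0.07      ]
(130, 192) [0.55239242 0.53525142 0.01      ] [0.53884995 0.51712807 0.07      ]
(265, 208) [0.51132329 0.15597395 0.01      ] [0.49984865 0.15694712 0.07      ]
(312, 200) [0.53551088 0.02525691 0.01      ] [0.5228184  0.03281165 0.07      ]
(375, 192) [ 0.56050152 -0.15235271  0.01      ] [ 0.54655076 -0.13585536  0.07      ]
0 [ 0.52085446 -0.02707256  0.        ] [ 0.54483496 -0.20551761  0.        ]
0.07 [0.53792111 0.08157241 0.07      ] [ 0.55950602 -0.07904643  0.07      ]
```

View pics/c0.png

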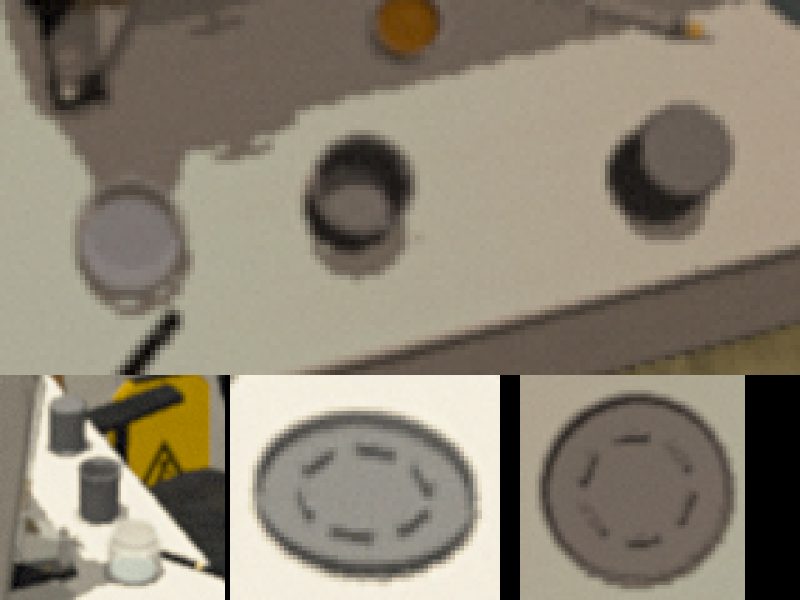

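The crop shows the tank at top (376.8,189.6) with a flat closed end facing up, so that is the mouth-down one to use. The tank at (312,200) is hollow and stays where it is. The larger dish, rim centred at about (201,205), has the seat. I triangulate both with ellipse fits.

Run:
```python
from h import *
P,e=tri(244,140,376.8,189.6);print('tank top',P,e,plane('top',376.8,189.6,.07),plane('side',244,140,.07))
P,e=tri(274.6,235.8,201.1,205.3);print('rim',P,e,plane('top',201.1,205.3,.018),plane('side',274.6,235.8,.018))
# contours
for n,f,c in(('side','s0.png',(275,236)),('top','t0.png',(201,205))):
    im=cv2.imread('pics/'+f).astype(int); g=im.sum(2)/3
    bg=np.median(im[c[1]-45:c[1]+45,c[0]-45:c[0]+45].reshape(-1,3),0)
    g8=g.astype(np.uint8)[c[1]-40:c[1]+40,c[0]-40:c[0]+40]
    t,m=cv2.threshold(g8,0,255,cv2.THRESH_BINARY_INV+cv2.THRESH_OTSU)
    cs,_=cv2.findContours(m,cv2.RETR_EXTERNAL,cv2.CHAIN_APPROX_NONE);k=max(cs,key=cv2.contourArea)
    E=cv2.fitEllipse(k);u,v=E[0][0]+c[0]-40,E[0][1]+c[1]-40
    print(n,t,u,v,E[1],plane(n,u,v,.012))
im=cv2.imread('pics/t0.png').astype(int)
print('edges of tank top disc row 190',im[190,358:392].sum(1)//3, 'col 377',im[175:212,377].sum(1)//3)
im=cv2.imread('pics/s0.png').astype(int)
print('side tank row 147',im[147,232:258].sum(1)//3,'col 244',im[132:162,244].sum(1)//3)
for z in(0,.035,.07):print(proj('top',[.545,-.138,z]),proj('side',[.545,-.138,z]))
```

```text
tank top [ 0.55269583 -0.14071333  0.07063713] 0.0006761379009851008 [ 0.5531824 -0.1410069  0.07     ] [ 0.55226566 -0.1416516   0.07      ]
rim [0.51805872 0.33345487 0.00806889] 0.0017892098772647356 [0.51526035 0.33243276 0.018     ] [0.52133619 0.34344591 0.018     ]
side 174.0 274.65773010253906 236.25686264038086 (36.87192153930664, 50.04043197631836) [0.52002511 0.33902666 0.012     ]
top 127.0 200.71052932739258 205.2737159729004 (51.00188064575195, 51.47455596923828) [0.51649663 0.33431424 0.012     ]
edges of tank top disc row 190 [159 159 161 152 108  59  32  26  22  34  61  94  96  95  94  94  93  93
  95  94  94  91  94  93  93  95  90  92 116 151 159 155 155 155] col 377 [158 158 157 157 153 128 101  93  93  93  94  92  94  93  93  94  91  93
  92  94  90  97  95  75  44  29  37  64  87  94  91 102 136 154 160 157
 160]
side tank row 147 [174 175 206 236 226 153  89  74  77  80  82  82  74  76  71  71  61  90
 166 211 156  76  44  40  47  42] col 244 [139 137 136 135 136 144 141 146 143 147 146 111  84  76  80  74  78  79
  78  76  80  77  76  77  89 122 142 204 236 238]
[369.27258031 198.09174886] [245.92940427 156.28576117]
[372.45677787 195.41256711] [245.96442573 148.44102092]
[375.82552356 192.57693812] [246.00032239 140.35536328]
```

>>> carry_out(
  deltas=[
    {"dx": 0.5, "dy": -0.3},
    {"dx": 0.97, "dy": -0.54},
    {"dx": 0.97, "dy": -0.54},
    {"dx": 0.97, "dy": -0.54},
    {"dx": 0.97, "dy": -0.54},
    {"dx": 0.97, "dy": -0.54},
    {"dx": 0.97, "dy": -0.54},
    {"dx": 0.97, "dy": -0.54},
    {"dx": 0.97, "dy": -0.54},
    {"dx": 0.97, "dy": -0.54},
    {"dx": 0.97, "dy": -0.54},
    {"dx": 0.97, "dy": -0.54},
    {"dx": 0.97, "dy": -0.54},
    {"dx": 0.97, "dy": -0.54},
    {"dx": 0.97, "dy": -0.54},
    {"dx": 0.97, "dy": -0.54},
    {"dx": 0.97, "dy": -0.54},
    {"dx": 0.97, "dy": -0.54},
    {"dx": 0.97, "dy": -0.54},
    {"dx": 0.97, "dy": -0.54},
  ],
)

```text
invalid input
```

>>> carry_out(
  deltas=[
    {"dx": 0.97, "dy": -0.54, "dz": 0, "wx": 0, "wy": 0, "wz": 0, "gripper": 0},
    {"dx": 0.97, "dy": -0.54, "dz": 0, "wx": 0, "wy": 0, "wz": 0, "gripper": 0},
    {"dx": 0.97, "dy": -0.54, "dz": 0, "wx": 0, "wy": 0, "wz": 0, "gripper": 0},
    {"dx": 0.97, "dy": -0.54, "dz": 0, "wx": 0, "wy": 0, "wz": 0, "gripper": 0},
    {"dx": 0.97, "dy": -0.54, "dz": 0, "wx": 0, "wy": 0, "wz": 0, "gripper": 0},
    {"dx": 0.97, "dy": -0.54, "dz": 0, "wx": 0, "wy": 0, "wz": 0, "gripper": 0},
    {"dx": 0.97, "dy": -0.54, "dz": 0, "wx": 0, "wy": 0, "wz": 0, "gripper": 0},
    {"dx": 0.97, "dy": -0.54, "dz": 0, "wx": 0, "wy": 0, "wz": 0, "gripper": 0},
    {"dx": 0.97, "dy": -0.54, "dz": 0, "wx": 0, "wy": 0, "wz": 0, "gripper": 0},
    {"dx": 0.97, "dy": -0.54, "dz": 0, "wx": 0, "wy": 0, "wz": 0, "gripper": 0},
  ],
)

```text
time: 0.93
tool_pos: [0.2928, -0.3831, 0.3021]
ee_rot: [-3.141, 0.0, 0.237]
wrist_force: [0.3, -0.4, 0.5]
width: 0.094
finger_force: 0.0
```

>>> carry_out(
  deltas=[
    {"dx": 0.97, "dy": -0.54, "dz": 0, "wx": 0, "wy": 0, "wz": 0, "gripper": 0},
    {"dx": 0.97, "dy": -0.54, "dz": 0, "wx": 0, "wy": 0, "wz": 0, "gripper": 0},
    {"dx": 0.97, "dy": -0.54, "dz": 0, "wx": 0, "wy": 0, "wz": 0, "gripper": 0},
    {"dx": 0.97, "dy": -0.54, "dz": 0, "wx": 0, "wy": 0, "wz": 0, "gripper": 0},
    {"dx": 0.97, "dy": -0.54, "dz": 0, "wx": 0, "wy": 0, "wz": 0, "gripper": 0},
    {"dx": 0.97, "dy": -0.54, "dz": 0, "wx": 0, "wy": 0, "wz": 0, "gripper": 0},
    {"dx": 0.97, "dy": -0.54, "dz": 0, "wx": 0, "wy": 0, "wz": 0, "gripper": 0},
    {"dx": 0.97, "dy": -0.54, "dz": 0, "wx": 0, "wy": 0, "wz": 0, "gripper": 0},
    {"dx": 0.97, "dy": -0.54, "dz": 0, "wx": 0, "wy": 0, "wz": 0, "gripper": 0},
    {"dx": 0.97, "dy": -0.54, "dz": 0.5, "wx": 0, "wy": 0, "wz": 0, "gripper": 0},
    {"dx": 0.97, "dy": -0.54, "dz": 0.8, "wx": 0, "wy": 0, "wz": 0, "gripper": 0},
    {"dx": 0.97, "dy": -0.54, "dz": 0.8, "wx": 0, "wy": 0, "wz": 0, "gripper": 0},
    {"dx": 0.97, "dy": -0.54, "dz": 0.8, "wx": 0, "wy": 0, "wz": 0, "gripper": 0},
    {"dx": 0.97, "dy": -0.54, "dz": 0.8, "wx": 0, "wy": 0, "wz": 0, "gripper": 0},
    {"dx": 0.97, "dy": -0.54, "dz": 0, "wx": 0, "wy": 0, "wz": 0, "gripper": 0},
    {"dx": 0.97, "dy": -0.54, "dz": 0, "wx": 0, "wy": 0, "wz": 0, "gripper": 0},
    {"dx": 0, "dy": 0, "dz": 0, "wx": 0, "wy": 0, "wz": 0, "gripper": 0},
    {"dx": 0, "dy": 0, "dz": 0, "wx": 0, "wy": 0, "wz": 0, "gripper": 0},
  ],
)

```text
time: 2.43
tool_pos: [0.5536, -0.1427, 0.2278]
ee_rot: [-3.141, 0.002, 0.239]
wrist_force: [-0.4, -0.3, -0.1]
width: 0.0941
finger_force: 0.0
```

Run:
```python
from h import *
a=snap('side','s1.png');b=snap('top','t1.png')
o=robot.get_obs();print(o['time'],o['tool_pos'],o['ee_rot'],o['joint_positions'])
p=o['tool_pos']
for z in(0,.097):print(proj('side',[p[0],p[1],p[2]-z]),proj('top',[p[0],p[1],p[2]-z]))
c=np.zeros((500,800,3),np.uint8)
c[:,:400]=cv2.resize(a[80:180,200:280,::-1],(400,500),interpolation=3)
c[:,400:]=cv2.resize(b[130:230,330:410,::-1],(400,500),interpolation=3);cv2.imwrite('pics/c1.png',c)
```

```text
2.5333 [ 0.55295628 -0.14380138  0.22841589] [3.14142597e+00 1.05889016e-03 2.36526298e-01] [-3.53325806e-01  1.60632003e-01  1.43678749e+00 -7.27759243e-04
  1.54496041e+00  9.80963221e-01]
[243.76276907  99.86676626] [396.15912616 174.07123584]
[243.75933922 124.96426259] [384.34585575 184.15201485]
```

View pics/c1.png

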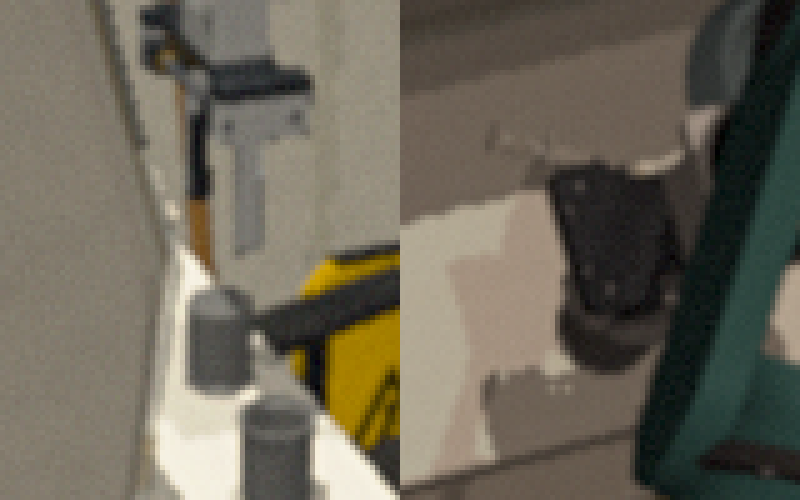

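The left half shows the gripper over the tank: tank centre at u≈244, near finger at u≈250, as expected for the yaw. I descend and grip.

>>> carry_out(
  deltas=[
    {"dx": 0, "dy": -0.1, "dz": 0.75, "wx": 0, "wy": 0, "wz": 0, "gripper": 0},
    {"dx": 0, "dy": 0, "dz": 0.75, "wx": 0, "wy": 0, "wz": 0, "gripper": 0},
    {"dx": 0, "dy": 0, "dz": 0.75, "wx": 0, "wy": 0, "wz": 0, "gripper": 0},
    {"dx": 0, "dy": 0, "dz": 0.75, "wx": 0, "wy": 0, "wz": 0, "gripper": 0},
    {"dx": 0, "dy": 0, "dz": 0.75, "wx": 0, "wy": 0, "wz": 0, "gripper": 0},
    {"dx": 0, "dy": 0, "dz": 0.75, "wx": 0, "wy": 0, "wz": 0, "gripper": 0},
    {"dx": 0, "dy": 0, "dz": 0.5, "wx": 0, "wy": 0, "wz": 0, "gripper": 0},
    {"dx": 0, "dy": 0, "dz": 0.25, "wx": 0, "wy": 0, "wz": 0, "gripper": 0},
    {"dx": 0, "dy": 0, "dz": 0, "wx": 0, "wy": 0, "wz": 0, "gripper": 60},
    {"dx": 0, "dy": 0, "dz": 0, "wx": 0, "wy": 0, "wz": 0, "gripper": 100},
    {"dx": 0, "dy": 0, "dz": 0, "wx": 0, "wy": 0, "wz": 0, "gripper": 140},
    {"dx": 0, "dy": 0, "dz": 0, "wx": 0, "wy": 0, "wz": 0, "gripper": 180},
    {"dx": 0, "dy": 0, "dz": 0, "wx": 0, "wy": 0, "wz": 0, "gripper": 255},
    {"dx": 0, "dy": 0, "dz": 0, "wx": 0, "wy": 0, "wz": 0, "gripper": 255},
    {"dx": 0, "dy": 0, "dz": 0, "wx": 0, "wy": 0, "wz": 0, "gripper": 255},
    {"dx": 0, "dy": 0, "dz": 0, "wx": 0, "wy": 0, "wz": 0, "gripper": 255},
  ],
)

```text
time: 3.87
tool_pos: [0.5533, -0.1416, 0.1242]
ee_rot: [3.141, -0.001, 0.237]
wrist_force: [0.1, -0.5, 2.2]
width: 0.051
finger_force: 29.8
```

>>> carry_out(
  deltas=[
    {"dx": 0, "dy": 0, "dz": -0.3, "wx": 0, "wy": 0, "wz": 0, "gripper": 255},
    {"dx": 0, "dy": 0, "dz": -0.6, "wx": 0, "wy": 0, "wz": 0, "gripper": 255},
    {"dx": 0, "dy": 0, "dz": -0.8, "wx": 0, "wy": 0, "wz": 0, "gripper": 255},
    {"dx": 0, "dy": 0, "dz": -0.8, "wx": 0, "wy": 0, "wz": 0, "gripper": 255},
    {"dx": 0, "dy": 0, "dz": -0.8, "wx": 0, "wy": 0, "wz": 0, "gripper": 255},
    {"dx": 0, "dy": 0, "dz": -0.8, "wx": 0, "wy": 0, "wz": 0, "gripper": 255},
    {"dx": 0, "dy": 0, "dz": -0.8, "wx": 0, "wy": 0, "wz": 0, "gripper": 255},
    {"dx": 0, "dy": 0, "dz": -0.8, "wx": 0, "wy": 0, "wz": 0, "gripper": 255},
    {"dx": 0, "dy": 0, "dz": -0.6, "wx": 0, "wy": 0, "wz": 0, "gripper": 255},
    {"dx": 0, "dy": 0, "dz": -0.2, "wx": 0, "wy": 0, "wz": 0, "gripper": 255},
    {"dx": 0, "dy": 0, "dz": 0, "wx": 0, "wy": 0, "wz": 0, "gripper": 255},
  ],
)

```text
time: 4.78
tool_pos: [0.5535, -0.1416, 0.2556]
ee_rot: [3.14, -0.003, 0.237]
wrist_force: [0.4, -0.1, -0.4]
width: 0.0513
finger_force: 29.8
```

>>> carry_out(
  deltas=[
    {"dx": -0.04, "dy": -0.4, "dz": 0, "wx": 0, "wy": 0, "wz": 0, "gripper": 255},
    {"dx": -0.04, "dy": -0.8, "dz": 0, "wx": 0, "wy": 0, "wz": 0, "gripper": 255},
    {"dx": -0.04, "dy": -0.8, "dz": 0, "wx": 0, "wy": 0, "wz": 0, "gripper": 255},
    {"dx": -0.04, "dy": -0.8, "dz": 0, "wx": 0, "wy": 0, "wz": 0, "gripper": 255},
    {"dx": -0.04, "dy": -0.8, "dz": 0, "wx": 0, "wy": 0, "wz": 0, "gripper": 255},
    {"dx": -0.04, "dy": -0.8, "dz": 0, "wx": 0, "wy": 0, "wz": 0, "gripper": 255},
    {"dx": -0.04, "dy": -0.8, "dz": 0, "wx": 0, "wy": 0, "wz": 0, "gripper": 255},
    {"dx": -0.04, "dy": -0.8, "dz": 0, "wx": 0, "wy": 0, "wz": 0, "gripper": 255},
    {"dx": -0.04, "dy": -0.8, "dz": 0, "wx": 0, "wy": 0, "wz": 0, "gripper": 255},
    {"dx": -0.04, "dy": -0.8, "dz": 0, "wx": 0, "wy": 0, "wz": 0, "gripper": 255},
    {"dx": -0.04, "dy": -0.8, "dz": 0, "wx": 0, "wy": 0, "wz": 0, "gripper": 255},
    {"dx": -0.04, "dy": -0.8, "dz": 0, "wx": 0, "wy": 0, "wz": 0, "gripper": 255},
    {"dx": -0.04, "dy": -0.8, "dz": 0, "wx": 0, "wy": 0, "wz": 0, "gripper": 255},
    {"dx": -0.04, "dy": -0.8, "dz": 0, "wx": 0, "wy": 0, "wz": 0, "gripper": 255},
    {"dx": -0.04, "dy": -0.8, "dz": 0, "wx": 0, "wy": 0, "wz": 0, "gripper": 255},
    {"dx": -0.04, "dy": -0.8, "dz": 0, "wx": 0, "wy": 0, "wz": 0, "gripper": 255},
  ],
)

```text
time: 6.12
tool_pos: [0.4808, 0.0988, 0.2532]
ee_rot: [-3.141, 0.001, 0.238]
wrist_force: [1.6, 0.2, -0.1]
width: 0.0513
finger_force: 29.8
```

>>> carry_out(
  deltas=[
    {"dx": 0.2, "dy": -0.8, "dz": 0, "wx": 0, "wy": 0, "wz": 0, "gripper": 255},
    {"dx": 0.33, "dy": -0.8, "dz": 0, "wx": 0, "wy": 0, "wz": 0, "gripper": 255},
    {"dx": 0.33, "dy": -0.8, "dz": 0, "wx": 0, "wy": 0, "wz": 0, "gripper": 255},
    {"dx": 0.33, "dy": -0.8, "dz": 0, "wx": 0, "wy": 0, "wz": 0, "gripper": 255},
    {"dx": 0.33, "dy": -0.8, "dz": 0, "wx": 0, "wy": 0, "wz": 0, "gripper": 255},
    {"dx": 0.33, "dy": -0.8, "dz": 0, "wx": 0, "wy": 0, "wz": 0, "gripper": 255},
    {"dx": 0.33, "dy": -0.8, "dz": 0, "wx": 0, "wy": 0, "wz": 0, "gripper": 255},
    {"dx": 0.33, "dy": -0.8, "dz": 0, "wx": 0, "wy": 0, "wz": 0, "gripper": 255},
    {"dx": 0.33, "dy": -0.8, "dz": 0, "wx": 0, "wy": 0, "wz": 0, "gripper": 255},
    {"dx": 0.33, "dy": -0.8, "dz": 0, "wx": 0, "wy": 0, "wz": 0, "gripper": 255},
    {"dx": 0.33, "dy": -0.8, "dz": 0, "wx": 0, "wy": 0, "wz": 0, "gripper": 255},
    {"dx": 0.33, "dy": -0.8, "dz": 0, "wx": 0, "wy": 0, "wz": 0, "gripper": 255},
    {"dx": 0.33, "dy": -0.8, "dz": 0, "wx": 0, "wy": 0, "wz": 0, "gripper": 255},
    {"dx": 0.33, "dy": -0.5, "dz": 0, "wx": 0, "wy": 0, "wz": 0, "gripper": 255},
    {"dx": 0.2, "dy": -0.1, "dz": 0, "wx": 0, "wy": 0, "wz": 0, "gripper": 255},
    {"dx": 0, "dy": 0, "dz": 0, "wx": 0, "wy": 0, "wz": 0, "gripper": 255},
    {"dx": 0, "dy": 0, "dz": 0, "wx": 0, "wy": 0, "wz": 0, "gripper": 255},
  ],
)

```text
time: 7.53
tool_pos: [0.5211, 0.3327, 0.2532]
ee_rot: [3.141, 0.001, 0.238]
wrist_force: [-0.1, 0.0, -0.7]
width: 0.0509
finger_force: 29.8
```

Run:
```python
from h import *
a=snap('side','s2.png');b=snap('top','t2.png')
o=robot.get_obs();print(o['time'],o['tool_pos'],o['ee_rot'],o['joint_positions'],o['width'],o['wrist_force'])
p=np.array(o['tool_pos'])
for z in(0.053,.123):print('tank axis at TCP-',z,proj('side',p-[0,0,z]),proj('top',p-[0,0,z]))
c=np.zeros((500,800,3),np.uint8)
c[:,:400]=cv2.resize(a[140:265,225:325,::-1],(400,500),interpolation=3)
c[:,400:]=cv2.resize(b[140:265,150:250,::-1],(400,500),interpolation=3);cv2.imwrite('pics/c2.png',c)
```

```text
7.6333 [0.5214947  0.33206127 0.25358068] [3.14114951e+00 4.85037043e-04 2.36489893e-01] [ 4.75454997e-01  2.52838353e-01  1.27731486e+00 -3.16012174e-04
  1.61201558e+00  1.80974839e+00] 0.05102342689923639 [ 0.49087137 -0.81612769  0.60955208]
tank axis at TCP- 0.053 [277.41237673 179.92893367] [191.69098188 187.6822422 ]
tank axis at TCP- 0.123 [275.93245574 201.73472438] [195.75095223 194.17846639]
```

View pics/c2.png

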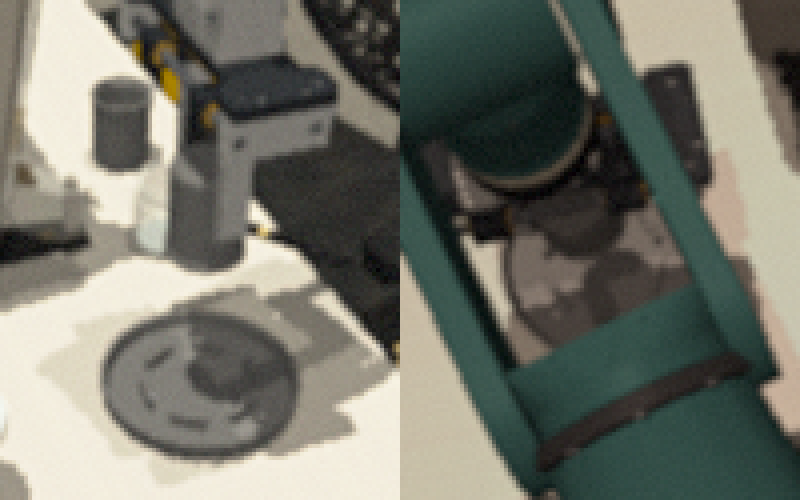

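The tank is held upright: its bead is centred at side (276,206), which matches the forward prediction. The dish is below at (275,236). I correct by (-4,+3) mm and go down to just above the lugs.

>>> carry_out(
  deltas=[
    {"dx": -0.16, "dy": -0.19, "dz": 0.3, "wx": 0, "wy": 0, "wz": 0, "gripper": 255},
    {"dx": 0, "dy": 0, "dz": 0.7, "wx": 0, "wy": 0, "wz": 0, "gripper": 255},
    {"dx": 0, "dy": 0, "dz": 0.7, "wx": 0, "wy": 0, "wz": 0, "gripper": 255},
    {"dx": 0, "dy": 0, "dz": 0.7, "wx": 0, "wy": 0, "wz": 0, "gripper": 255},
    {"dx": 0, "dy": 0, "dz": 0.7, "wx": 0, "wy": 0, "wz": 0, "gripper": 255},
    {"dx": 0, "dy": 0, "dz": 0.7, "wx": 0, "wy": 0, "wz": 0, "gripper": 255},
    {"dx": 0, "dy": 0, "dz": 0.5, "wx": 0, "wy": 0, "wz": 0, "gripper": 255},
    {"dx": 0, "dy": 0, "dz": 0.4, "wx": 0, "wy": 0, "wz": 0, "gripper": 255},
    {"dx": 0, "dy": 0, "dz": 0.2, "wx": 0, "wy": 0, "wz": 0, "gripper": 255},
    {"dx": 0, "dy": 0, "dz": 0, "wx": 0, "wy": 0, "wz": 0, "gripper": 255},
    {"dx": 0, "dy": 0, "dz": 0, "wx": 0, "wy": 0, "wz": 0, "gripper": 255},
  ],
)

```text
time: 8.55
tool_pos: [0.5181, 0.3355, 0.156]
ee_rot: [-3.141, -0.001, 0.237]
wrist_force: [-0.4, 0.3, -0.9]
width: 0.0509
finger_force: 29.8
```

Run:
```python
from h import *
a=snap('side','s3.png')
o=robot.get_obs();print(o['time'],o['tool_pos'],o['wrist_force'])
p=np.array(o['tool_pos']);print(proj('side',p-[0,0,.123]),proj('side',[.5175,.335,.016]))
c=cv2.resize(a[175:265,225:325,::-1],(660,594),interpolation=3);
# expected lug-ring (r 37, z .016) and rim (r 72, z .018) overlay
for r,z,k in((.037,.016,(0,0,255)),(.072,.018,(0,255,0))):
    for t in np.arange(0,6.28,.1):
        q=(proj('side',[.5175+r*np.cos(t),.335+r*np.sin(t),z])-[225,175]+.5)*6.6
        cv2.circle(c,tuple(int(x) for x in q),1,k,-1)
cv2.imwrite('pics/c3.png',c)
```

```text
8.6 [0.51835167 0.33562051 0.15651754] [-0.02143929  0.6912746  -0.96402663]
[275.41220963 229.7570754 ] [275.34024553 234.18281026]
```

View pics/c3.png

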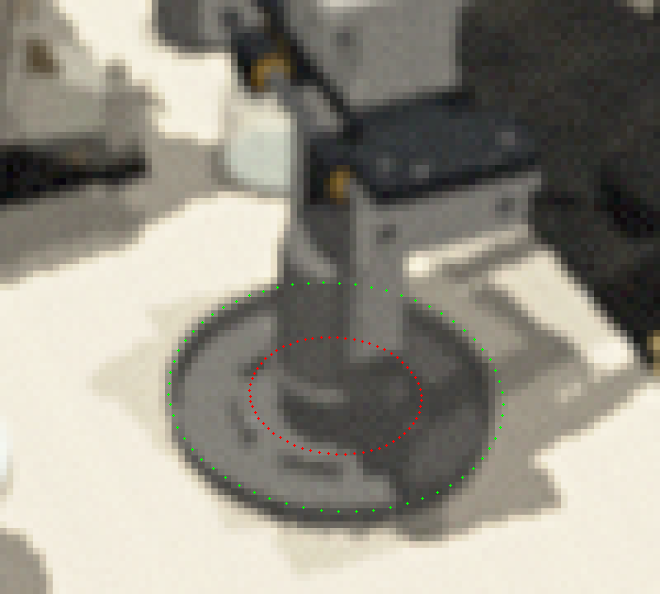

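The dish's rim and lugs are about 1 px left of and below my overlay, so I nudge by (+1.5,+2) mm and lower slowly.

>>> carry_out(
  deltas=[
    {"dx": 0.1, "dy": -0.08, "dz": 0, "wx": 0, "wy": 0, "wz": 0, "gripper": 255},
    {"dx": 0, "dy": 0, "dz": 0.2, "wx": 0, "wy": 0, "wz": 0, "gripper": 255},
    {"dx": 0, "dy": 0, "dz": 0.2, "wx": 0, "wy": 0, "wz": 0, "gripper": 255},
    {"dx": 0, "dy": 0, "dz": 0.2, "wx": 0, "wy": 0, "wz": 0, "gripper": 255},
    {"dx": 0, "dy": 0, "dz": 0.2, "wx": 0, "wy": 0, "wz": 0, "gripper": 255},
    {"dx": 0, "dy": 0, "dz": 0.2, "wx": 0, "wy": 0, "wz": 0, "gripper": 255},
    {"dx": 0, "dy": 0, "dz": 0.1, "wx": 0, "wy": 0, "wz": 0, "gripper": 255},
    {"dx": 0, "dy": 0, "dz": 0.1, "wx": 0, "wy": 0, "wz": 0, "gripper": 255},
    {"dx": 0, "dy": 0, "dz": 0, "wx": 0, "wy": 0, "wz": 0, "gripper": 255},
    {"dx": 0, "dy": 0, "dz": 0, "wx": 0, "wy": 0, "wz": 0, "gripper": 255},
  ],
)

```text
time: 9.43
tool_pos: [0.5195, 0.3374, 0.1315]
ee_rot: [3.141, 0.0, 0.237]
wrist_force: [-0.3, 0.0, -0.7]
width: 0.0509
finger_force: 29.8
```

>>> carry_out(
  deltas=[
    {"dx": 0, "dy": 0, "dz": 0.05, "wx": 0, "wy": 0, "wz": 0, "gripper": 255},
    {"dx": 0, "dy": 0, "dz": 0.05, "wx": 0, "wy": 0, "wz": 0, "gripper": 255},
    {"dx": 0, "dy": 0, "dz": 0, "wx": 0, "wy": 0, "wz": 0, "gripper": 255},
    {"dx": 0, "dy": 0, "dz": 0, "wx": 0, "wy": 0, "wz": 0, "gripper": 255},
  ],
)

```text
time: 9.77
tool_pos: [0.5195, 0.3375, 0.1297]
ee_rot: [3.142, -0.0, 0.237]
wrist_force: [-0.5, 0.6, -1.0]
width: 0.051
finger_force: 29.8
```

>>> carry_out(
  deltas=[
    {"dx": 0, "dy": 0, "dz": 0.04, "wx": 0, "wy": 0, "wz": 0, "gripper": 255},
    {"dx": 0, "dy": 0, "dz": 0, "wx": 0, "wy": 0, "wz": 0, "gripper": 255},
    {"dx": 0, "dy": 0, "dz": 0, "wx": 0, "wy": 0, "wz": 0, "gripper": 255},
  ],
)

```text
time: 10.02
tool_pos: [0.5197, 0.3375, 0.1292]
ee_rot: [3.142, -0.001, 0.237]
wrist_force: [-0.5, 0.4, 0.1]
width: 0.0513
finger_force: 29.8
```

>>> carry_out(
  deltas=[
    {"dx": 0, "dy": 0, "dz": 0.04, "wx": 0, "wy": 0, "wz": 0, "gripper": 255},
    {"dx": 0, "dy": 0, "dz": 0, "wx": 0, "wy": 0, "wz": 0, "gripper": 255},
    {"dx": 0, "dy": 0, "dz": 0, "wx": 0, "wy": 0, "wz": 0, "gripper": 255},
  ],
)

```text
time: 10.27
tool_pos: [0.5196, 0.3375, 0.1291]
ee_rot: [3.142, -0.001, 0.237]
wrist_force: [-1.4, -1.2, 5.4]
width: 0.0508
finger_force: 29.9
```

Contact came at 5 N and at the expected floor height. I release and retreat.

>>> carry_out(
  deltas=[
    {"dx": 0, "dy": 0, "dz": -0.02, "wx": 0, "wy": 0, "wz": 0, "gripper": 255},
    {"dx": 0, "dy": 0, "dz": 0, "wx": 0, "wy": 0, "wz": 0, "gripper": 100},
    {"dx": 0, "dy": 0, "dz": 0, "wx": 0, "wy": 0, "wz": 0, "gripper": 60},
    {"dx": 0, "dy": 0, "dz": 0, "wx": 0, "wy": 0, "wz": 0, "gripper": 0},
    {"dx": 0, "dy": 0, "dz": 0, "wx": 0, "wy": 0, "wz": 0, "gripper": 0},
    {"dx": 0, "dy": 0, "dz": 0, "wx": 0, "wy": 0, "wz": 0, "gripper": 0},
    {"dx": 0, "dy": 0, "dz": 0, "wx": 0, "wy": 0, "wz": 0, "gripper": 0},
    {"dx": 0, "dy": 0, "dz": 0, "wx": 0, "wy": 0, "wz": 0, "gripper": 0},
  ],
)

```text
time: 10.93
tool_pos: [0.5195, 0.3375, 0.1282]
ee_rot: [3.141, 0.0, 0.237]
wrist_force: [0.1, -0.1, -0.3]
width: 0.0926
finger_force: 0.0
```

>>> carry_out(
  deltas=[
    {"dx": 0, "dy": 0, "dz": -0.3, "wx": 0, "wy": 0, "wz": 0, "gripper": 0},
    {"dx": 0, "dy": 0, "dz": -0.6, "wx": 0, "wy": 0, "wz": 0, "gripper": 0},
    {"dx": 0, "dy": 0, "dz": -0.8, "wx": 0, "wy": 0, "wz": 0, "gripper": 0},
    {"dx": 0, "dy": 0, "dz": -0.8, "wx": 0, "wy": 0, "wz": 0, "gripper": 0},
    {"dx": 0, "dy": 0, "dz": -0.8, "wx": 0, "wy": 0, "wz": 0, "gripper": 0},
    {"dx": 0, "dy": 0, "dz": -0.8, "wx": 0, "wy": 0, "wz": 0, "gripper": 0},
    {"dx": 0, "dy": 0, "dz": -0.8, "wx": 0, "wy": 0, "wz": 0, "gripper": 0},
    {"dx": 0, "dy": 0, "dz": -0.5, "wx": 0, "wy": 0, "wz": 0, "gripper": 0},
    {"dx": 0, "dy": 0, "dz": 0, "wx": 0, "wy": 0, "wz": 0, "gripper": 0},
    {"dx": 0, "dy": 0, "dz": 0, "wx": 0, "wy": 0, "wz": 0, "gripper": 0},
  ],
)

```text
time: 11.77
tool_pos: [0.5198, 0.3376, 0.2376]
ee_rot: [-3.141, -0.002, 0.237]
wrist_force: [0.5, -0.6, 0.4]
width: 0.0942
finger_force: 0.0
```

Run:
```python
from h import *
a=snap('side','s4.png');o=robot.get_obs();print(o['time'],o['width'],o['tool_pos'])
cv2.imwrite('pics/c4.png',cv2.resize(a[130:265,215:335,::-1],(533,600),interpolation=3))
print((proj('side',[.5195,.3375,.075])-[215,130])*4.44,(proj('side',[.5195,.3375,.005])-[215,130])*4.44)
```

```text
11.8167 0.0942094422957811 [0.51938216 0.33740136 0.23623044]
[270.52062505 394.9566949 ] [264.68324332 478.09681768]
```

View pics/c4.png

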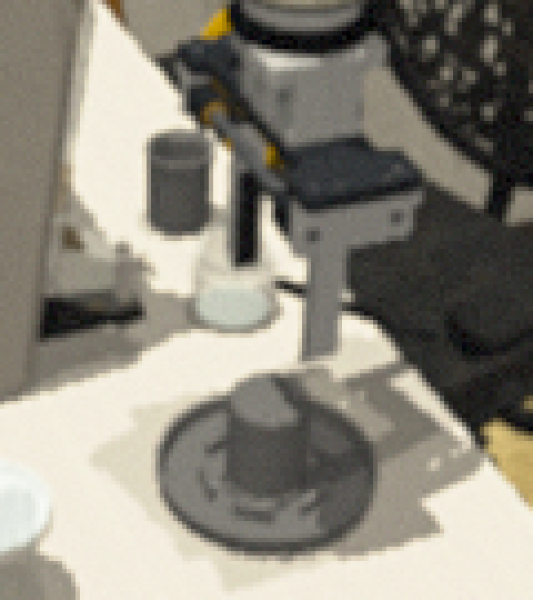

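The tank stands upright inside the lug ring, top at about crop (268,398), as predicted. The other tank and the jar are still standing, and the gripper is clear.

```bash
python3 -c "
from bench import robot
print(robot.close_job())"
```

```text
the job is handed in; nothing more can be done
None
```

The mouth-down tank now stands upright in the large base's ring of lugs, with floor contact at the expected height; the other tank and the jar were not disturbed, and I handed the job in at about 12 s (no verdict was returned).

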